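Stow a milk beaker on the braked roll-out tray

TASK

Pull the roll-out tray under the counter riser out by its brake lever as far as it comes, and push the lever right down so that it locks and the tray holds by itself. Nest the spare milk beaker fully and upright in the one standing on the tray, gently so that the two do not jam, its handle turned well to the side of the other handle, then flick the brake lever up again so that the tray runs home under the riser with both beakers on it. Leave the things standing round about alone.

Things in the scene. Friction and masses are not known exactly. Their poses are not given: they have to be found in the camera images.
- riser: Counter riser fixed on the worktop: wooden board on dark steel frames, an aluminium roll-out tray under it. Origin on the worktop below the middle of the tray's front edge (tray home); x to the back, y to its left, z up. Board: x 25 to 200 mm, y +-135 mm, from 174 to 190 mm high. The tray runs in low runners along -x; a flat steel brake strip lies under its middle.
- tray (a joint): How far the tray is out, m: 0 home under the riser, 0.13 fully out toward the riser's -x (a stop). A damped spring always pulls it home with 3 to 5 N, at about 0.1 m/s when let go. Deck 185 mm long, 196 mm wide, top 44 mm above the worktop, with a low lip.
- brake (a joint): Lever angle, rad: 0 up, leaning out 65 deg above level; 1.25 down at its stop, 7 deg below level, locked. From 0.25 its sprung foot rubs on the strip, hardest at dead centre 0.92 (about 8 to 20 N at the grip); past that it stays down and holds the tray wherever it is, short of it not. Lifting it takes a like force up to dead centre; lifted to under 0.25 it lets the tray run home and stays up.
- brake_hinge (a point): The lever's hinge axis (along local y of the riser), at the middle of the tray's front, 24 mm ahead of the front edge and 36 mm above the worktop; travels with the tray.
- brake_grip (a point): Middle of the black rubber grip on the lever, 65 mm from the hinge axis. The grip is 46 mm long, 24 mm wide (along local y), 11 mm thick; it can be pinched across its width and turns between the fingers.
- tray_spot (a point): Point on the tray deck (44 mm above the worktop), 52 mm behind its front edge, where the lower beaker stands; travels with the tray.
- beaker_low: Tapered steel milk beaker on the tray (at the start under the riser): 80 mm high, 50 mm wide at the foot, 72 mm at the rim, wall 3 mm, about 0.22 kg. Origin at the centre of its underside, z up. Its open strap handle points to its own -x: 14 mm wide, from the rim out to 62 mm from the axis, hanging there from 77 down to 29 mm above the underside.
- beaker_spare: The like beaker standing on the worktop in front of the machine; same size, mass and frame. Fully nested, its underside stands about 30 to 37 mm above that of the lower one; with one handle over the other it stays over 40 mm up and crooked. The tapers jam if pressed together with over some 40 N.
- beaker_low_handle (a point): Middle of the top of the lower beaker's handle, 52 mm from the axis, 70 mm above its underside.
- beaker_spare_handle (a point): Same point on the spare beaker; pinch the handle here across its 14 mm width, pads reaching down beside it (grip of 60 N or more, the beaker hangs to one side).
- cocoa: Bystander: shaker jar with a dark lid on the worktop left of the tray, 44 mm across, 105 mm high, origin at its underside.
- tamper: Bystander: tamper with a wooden handle, 58 mm across, 86 mm high, origin at its underside.
- shot_glass: Bystander: small glass, 49 mm across, 62 mm high, origin at its underside.

How it is judged:
By the outcome, as a careful person would: the job done as asked, in the order asked, and still so for the second after the job is handed in, with the robot touching nothing.
It also fails if it takes over 72 s, if anything falls off the work surface, if the arm or the gripper's body presses on something with over 40 N, if the wrist force passes 120 N, or if a joint passes its speed limit or range.

ROBOT

A 6-joint arm with a two-finger parallel gripper is mounted at the origin on a cart in front of the work surface, level with it; the furniture and walls round the work are solid. World frame = base frame: x ahead of the robot, y to its left, z up, the work surface at z = 0. Lengths are in mm, angles in rad, forces in N, time in s.
With the tool pointing down it reaches from about 300 to 775 mm from the base axis. Payload 14.6 kg.
Tool frame: the origin (TCP) lies at the very end of the fingers, on their centre line; the grasp point (between the pads) lies 19 mm behind it; z points along the fingers, y is the line along which they close (so a half turn about z gives the same grasp; the last joint's range is limited). The gripper opens to 94 mm and grips with 3 to 60 N. Pads are 16 mm wide; open, the fingers measure 119 mm over their backs; the gripper's body (75 mm by 177 mm) begins 78 mm behind the grasp point.
Start: joints at [1.172, 0.3, 1.521, -0, 1.321, -0.067], TCP at [179.157, 519.992, 205.446] pointing down, gripper open.
Joint ranges: [-3.03, 3.03], [-0.79, 2.21], [0.23, 2.52], [-1.04, 4.18], [0, 3.07], [-2.55, 2.55]. Speed limits (rad/s): [2.22, 2.22, 2.57, 3.14, 3.14, 3.14].

INTERFACE

Orientations are given as [roll, pitch, yaw] about the fixed x, y, z axes, in that order (R = Rz(yaw) Ry(pitch) Rx(roll)).
In Python, from cell import manip gives the robot as it stands.
- The arm moves only by the tool servo_tool, never from a script. Its argument "motion" is a list that holds one entry, the list of rows, each a list of 7 numbers: the shift along the world's x, y, z as a fraction of full scale, then the turn, a rotation vector about the world's x, y, z as a fraction of full scale, then the closure, from 0 (fully open) to 1 (shut). In form: [[[x, y, z, rx, ry, rz, gripper], ...]]. A call has 1 to 10 rows; each row is the pose to reach, as a shift and turn from the pose commanded when the call began, turning the shorter way round; what a row does not reach only later rows make up. Full scale, the value 1, is 0.5 m for a shift and pi rad for a turn. A row lasts 1/10 s, in which the tool goes at most 50 mm and 8.59 degrees, less where a joint would pass 70% of its speed; a pose out of reach is approached as far as the arm can. A call with a number of a shift or a turn outside -1 to 1 is refused whole. A call with a gripper value outside its range is refused whole. The fingers move at their own pace and stop on an object; "newtons" is the grip in N (left out, the last holds). Time passes only in rows, so rows that repeat a pose let the fingers close. It gives the time, the measured TCP pose, the force, the opening and the grip force at its end, in the units of the state.
- manip.read_state(): the state, without advancing time (a new reading comes with each control period).
- manip.camera(name): name is "scene" or "top"; returns a dict with "frame" (400x640x3 uint8, red, green, blue), "range_z" (400x640 float32, mm along the optical axis (not along the pixel's ray), 0 where there is no reading), "vfov" (degrees; the focal length in pixels is half the picture's height over the tangent of half this angle, whatever the lens; pixels are square), "cx", "cy" (the principal point, pixels), "cam_to_world" (4x4, takes a point from camera to world coordinates). Camera axes: x right, y down, z forward; pixel columns grow to the right and rows downward; lengths in mm; the calibration is good to about 2 mm. A picture is of the moment at which its call begins.
- manip.sign_off(): hands the job in; it is judged then, once.
The state is a dict: "clock": time; "joints": joint angles; "qd": joint speeds; "effort": joint torques, N m; "eef_pos": TCP position; "eef_rot": TCP orientation; "wrist_force": force on the tool from outside, world axes, zero at the start; "moment": the same for the moment, N m; "finger_gap": finger opening in mm; "finger_force": force on a finger pad.
Only numpy, scipy, OpenCV 4.12 (cv2) and the standard library are available. Lean on these libraries where they do the work, as an engineer would, in place of code of your own. Each camera call takes 0.05 s, during which the arm holds its last target. There are 200 camera calls.

## Working session

There is one attempt and no reset: what is moved stays moved. The work goes in short steps, Python scripts to look and compute and a tool call to move; the robot and the scene stay as the last step left them, time stands still between calls to the robot, and variables do not carry over. Pictures are saved under pics/ and viewed, at most 14 in all, crops included, and the job is handed in when it is done.

Besides the shell and the picture viewer there is one more tool, called after ">>>" as name(argument=value, ...) on one line, values as JSON. servo_tool: Moves the arm, as the interface text tells. Its arguments: {"type":"object","properties":{"motion":{"type":"array"},"newtons":{"type":"number"}},"required":["motion"]}

```bash
mkdir -p pics; cat > h.py <<'E'
import numpy as np, cv2
from cell import manip
def shot(n,f=None):
    c=manip.camera(n)
    if f: cv2.imwrite('pics/'+f,c['frame'][:,:,::-1])
    h,w=c['range_z'].shape; fl=h/2/np.tan(np.radians(c['vfov'])/2)
    u,v=np.meshgrid(np.arange(w),np.arange(h)); z=c['range_z']
    P=np.stack([(u-c['cx'])/fl*z,(v-c['cy'])/fl*z,z,np.ones_like(z)],-1)@np.array(c['cam_to_world']).T
    P=P[...,:3]; P[z==0]=np.nan
    return c,P
E
python3 - <<'E'
from h import *
for n in('scene','top'):
    c,P=shot(n,n+'1.png'); print(n,c['vfov'],np.round(c['cam_to_world'],3).tolist())
    np.save(n+'1.npy',P)
print(manip.read_state())
E
```

```text
scene 44.45305283926599 [[0.555, -0.555, 0.62, -359.099], [-0.832, -0.381, 0.404, -571.519], [0.012, -0.74, -0.673, 1133.068], [0.0, 0.0, 0.0, 1.0]]
top 48.181704545464676 [[-0.005, -0.997, 0.075, 459.677], [-1.0, 0.005, -0.004, 18.706], [0.004, -0.075, -0.997, 1511.799], [0.0, 0.0, 0.0, 1.0]]
{'clock': 0.1, 'joints': array([ 1.17237713e+00,  3.00420728e-01,  1.52151637e+00, -1.36076140e-05,
        1.32069328e+00, -6.66234158e-02]), 'qd': array([ 5.16756757e-04, -1.25031400e-03, -2.55581953e-03,  1.79056638e-05,
       -2.68841412e-04,  5.41973494e-04]), 'effort': array([ 2.11950828e-03, -5.32649624e+01, -3.53285766e+01,  7.09657255e-02,
        2.34694808e-02, -7.19243758e-05]), 'eef_pos': array([179.08527828, 519.78033802, 204.94133264]), 'eef_rot': array([-3.14055636e+00, -5.59339182e-05,  2.80980022e+00]), 'wrist_force': array([ 0.19652866,  0.59386419, -0.54421325]), 'moment': array([ 0.09093409,  0.01440074, -0.03843418]), 'finger_force': 0.0, 'finger_gap': 93.98896834975831}
```

View pics/scene1.png

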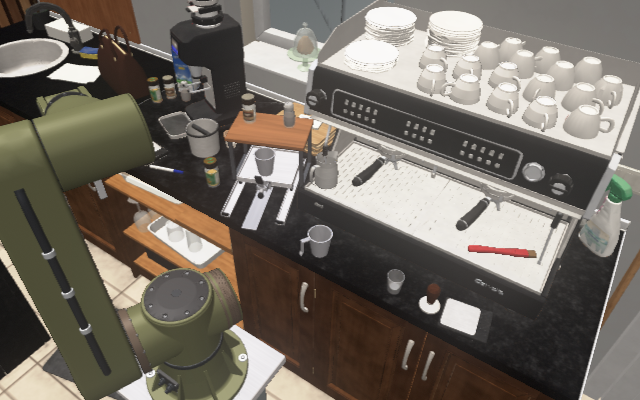

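View pics/top1.png

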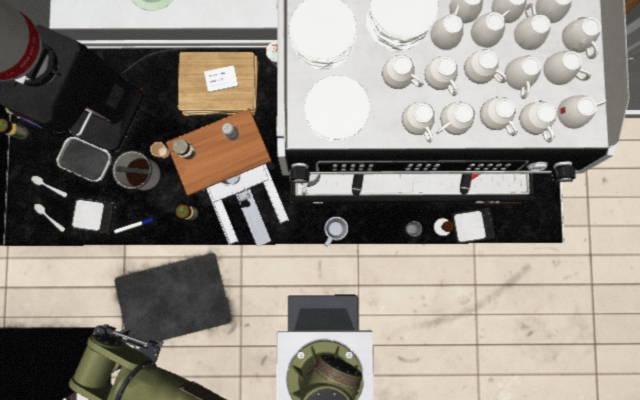

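The scene picture shows the riser around (270,130), the lever at (262,187), the low beaker at (264,160) and the spare beaker at (319,240). The top picture shows the board at (222,153), the strip at (255,220) and the spare beaker at (336,229), its handle to the lower left.

```bash
python3 - <<'E'
from h import *
T=np.load('top1.npy');S=np.load('scene1.npy')
def roi(P,u0,u1,v0,v1): return P[v0:v1,u0:u1].reshape(-1,3)
p=roi(T,160,285,100,210); b=p[(p[:,2]>182)&(p[:,2]<198)]
r=cv2.minAreaRect(b[:,:2].astype(np.float32)); print('board',r,len(b),np.median(b[:,2]))
print(cv2.boxPoints(r).round())
(cx,cy),(w,h),a=r
# local x axis = along short side, away from robot
box=cv2.boxPoints(r); e=[box[1]-box[0],box[2]-box[1]]; e=min(e,key=np.linalg.norm); ex=e/np.linalg.norm(e); ex=ex*np.sign(ex[0])
yaw=np.arctan2(ex[1],ex[0]); ey=np.array([-ex[1],ex[0]])
O=np.array([cx,cy])-112.5*ex; print('yaw',yaw,'O',O)
np.save('riser.npy',[O[0],O[1],yaw])
# points local in scene
L=np.stack([(S[...,0]-O[0])*ex[0]+(S[...,1]-O[1])*ex[1],(S[...,0]-O[0])*ey[0]+(S[...,1]-O[1])*ey[1],S[...,2]],-1)
q=roi(L,230,300,140,215)
g=q[(q[:,0]<-20)&(q[:,0]>-90)&(abs(q[:,1])<40)&(q[:,2]>55)&(q[:,2]<130)]; print('lever pts local',len(g),g.mean(0) if len(g) else 0,g.round()[:40:3].tolist())
bl=q[(q[:,2]>119)&(q[:,2]<130)&(q[:,0]>0)]; print('low rim',len(bl),bl.min(0),bl.max(0))
for n,P,R in(('top',T,(315,360,210,250)),('scene',S,(295,340,220,262))):
    q=roi(P,*R); k=q[(q[:,2]>60)&(q[:,2]<90)]; rim=q[(q[:,2]>76)&(q[:,2]<90)]
    print(n,len(k),k.min(0),k.max(0),'rim',len(rim),cv2.minEnclosingCircle(rim[:,:2].astype(np.float32)))
    c=cv2.minEnclosingCircle(rim[:,:2].astype(np.float32))
    print(k[np.argsort(k[:,1]-0)[-5:]].round(), k[np.argsort(k[:,0])[:8]].round().tolist())
for i,(n,R) in enumerate((('scene',(200,350,120,270)),)):
    im=cv2.imread('pics/scene1.png')[120:270,200:350]; cv2.imwrite('pics/crop1.png',cv2.resize(im,(600,600),interpolation=cv2.INTER_CUBIC))
E
```

```text
board ((722.4251098632812, 316.8255615234375), (176.71849060058594, 270.62353515625), 22.5413761138916) 4612 189.43042322656095
[[589. 408.]
 [693. 158.]
 [856. 226.]
 [752. 476.]]
yaw 0.39342126 O [618.51978302 273.69862366]
lever pts local 68 [-53.23677907  -1.73089237  93.3313998 ] [[-61.0, 8.0, 117.0], [-60.0, -1.0, 117.0], [-67.0, 7.0, 118.0], [-63.0, -2.0, 116.0], [-59.0, -11.0, 114.0], [-66.0, 1.0, 113.0], [-60.0, -8.0, 110.0], [-58.0, 7.0, 102.0], [-64.0, -5.0, 109.0], [-51.0, -11.0, 99.0], [-62.0, -1.0, 102.0], [-60.0, -10.0, 102.0], [-51.0, 7.0, 87.0], [-55.0, -5.0, 93.0]]
low rim 114 [  10.61321771 -116.60628855  119.11485931] [ 97.90002154 123.46003168 129.70819117]
top 178 [438.23952376 -73.42786916  60.05360124] [527.85144867  -2.54498157  87.59937634] rim 104 ((482.88800048828125, -31.535350799560547), 48.74514389038086)
[[496.  -3.  78.]
 [492.  -3.  80.]
 [486.  -3.  78.]
 [489.  -3.  83.]
 [445.  -3.  71.]] [[438.0, -12.0, 78.0], [441.0, -9.0, 70.0], [441.0, -15.0, 76.0], [441.0, -6.0, 73.0], [441.0, -12.0, 76.0], [445.0, -9.0, 72.0], [445.0, -3.0, 71.0], [445.0, -12.0, 78.0]]
scene 348 [435.23552095 -76.18719092  60.00370198] [578.45727541  -2.0381889   89.48099451] rim 148 ((503.818115234375, -34.249454498291016), 71.75817108154297)
[[481.  -3.  80.]
 [498.  -3.  78.]
 [446.  -2.  76.]
 [498.  -2.  82.]
 [493.  -2.  82.]] [[435.0, -13.0, 79.0], [436.0, -13.0, 70.0], [436.0, -16.0, 67.0], [436.0, -16.0, 80.0], [437.0, -16.0, 62.0], [437.0, -8.0, 66.0], [437.0, -12.0, 72.0], [437.0, -15.0, 74.0]]
```

View pics/crop1.png

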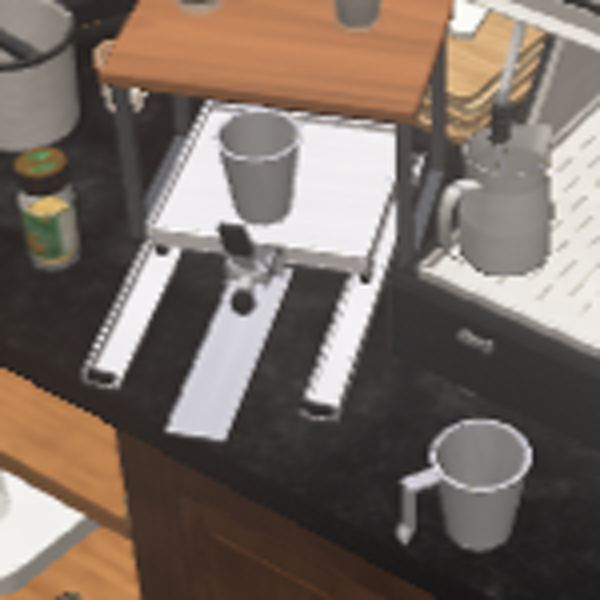

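Lower handle isn't visible (behind that beaker). The other estimates agree with the given sizes, so I go above the lever.

>>> servo_tool(motion=[[[0.2, -0.14, 0, 0.0, 0, 0.1, 0.4], [0.4, -0.29, 0, 0, 0, 0.231, 0.4], [0.6, -0.43, 0, 0, 0, 0.231, 0.4], [0.7, -0.5, 0, 0, 0, 0.231, 0.4], [0.783, -0.534, 0, 0, 0, 0.231, 0.4], [0.783, -0.534, 0, 0, 0, 0.231, 0.4], [0.783, -0.534, 0, 0, 0, 0.231, 0.4], [0.783, -0.534, 0, 0, 0, 0.231, 0.4], [0.783, -0.534, 0, 0, 0, 0.231, 0.4], [0.783, -0.534, 0, 0, 0, 0.231, 0.4]]])

```text
clock: 1.1
eef_pos: [572.1, 251.4, 205.1]
eef_rot: [3.142, -0.0, -2.748]
wrist_force: [0.6, 1.4, 0.6]
finger_gap: 56.2
finger_force: 0.0
```

>>> servo_tool(motion=[[[0, 0, -0.06, 0, 0, 0, 0.4], [0, 0, -0.12, 0, 0, 0, 0.4], [0, 0, -0.18, 0, 0, 0, 0.4], [0, 0, -0.22, 0, 0, 0, 0.4], [0, 0, -0.249, 0, 0, 0, 0.4], [0, 0, -0.249, 0, 0, 0, 0.6], [0, 0, -0.249, 0, 0, 0, 1], [0, 0, -0.249, 0, 0, 0, 1], [0, 0, -0.249, 0, 0, 0, 1], [0, 0, -0.249, 0, 0, 0, 1]]], newtons=30)

```text
clock: 2.1
eef_pos: [570.3, 254.9, 82.1]
eef_rot: [3.139, 0.002, -2.747]
wrist_force: [-5.0, 9.0, 3.5]
finger_gap: 23.6
finger_force: 30.0
```

>>> servo_tool(motion=[[[-0.03, -0.0125, 0, 0, 0, 0, 1], [-0.06, -0.025, 0, 0, 0, 0, 1], [-0.09, -0.0373, 0, 0, 0, 0, 1], [-0.12, -0.05, 0, 0, 0, 0, 1], [-0.15, -0.0622, 0, 0, 0, 0, 1], [-0.18, -0.0747, 0, 0, 0, 0, 1], [-0.21, -0.087, 0, 0, 0, 0, 1], [-0.23, -0.0955, 0, 0, 0, 0, 1], [-0.242, -0.1004, 0, 0, 0, 0, 1], [-0.242, -0.1004, 0, 0, 0, 0, 1]]])

```text
clock: 3.1
eef_pos: [449.2, 204.6, 81.7]
eef_rot: [3.139, 0.003, -2.748]
wrist_force: [-3.3, 16.1, -3.0]
finger_gap: 23.8
finger_force: 30.0
```

```bash
python3 - <<'E'
from h import *
c,P=shot('scene'); im=c['frame'][130:290,180:340,::-1]; cv2.imwrite('pics/crop2.png',cv2.resize(im,(600,600),interpolation=cv2.INTER_CUBIC))
s=manip.read_state(); print(s['eef_pos'],s['wrist_force'],s['finger_gap'])
E
```

```text
[449.36306508 204.63163296  81.70654362] [-3.86162055 15.80593482 -1.52597632] 23.61327658718847
```

View pics/crop2.png

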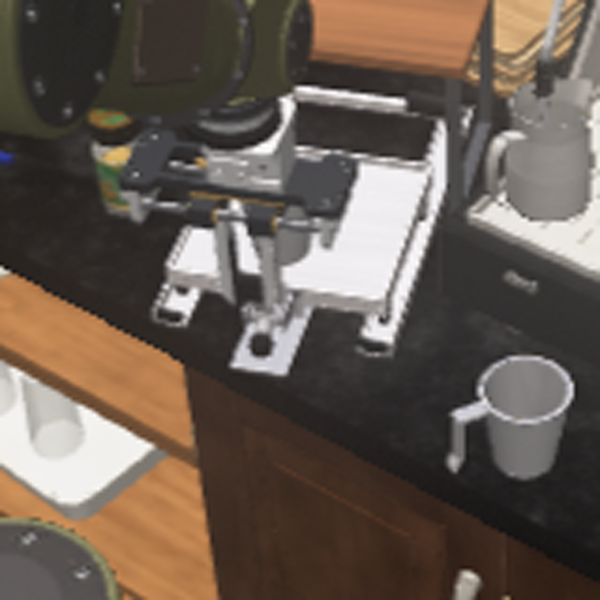

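Tray is out, with the gripper on the lever in front of it at about (250,240) in the crop and the spare beaker untouched at (525,400). Now the lever goes down along its arc.

>>> servo_tool(motion=[[[-0.0251, -0.0061, -0.0114, 0, 0, 0, 1], [-0.041, -0.0128, -0.0258, 0, 0, 0, 1], [-0.0547, -0.0184, -0.0432, 0, 0, 0, 1], [-0.065, -0.0227, -0.0628, 0, 0, 0, 1], [-0.0722, -0.0257, -0.0842, 0, 0, 0, 1], [-0.0759, -0.0272, -0.1064, 0, 0, 0, 1], [-0.0759, -0.0272, -0.1246, 0, 0, 0, 1], [-0.0754, -0.027, -0.1336, 0, 0, 0, 1], [-0.075, -0.0268, -0.1404, 0, 0, 0, 1], [-0.075, -0.0268, -0.1404, 0, 0, 0, 1]]])

```text
clock: 4.15
eef_pos: [411.7, 189.3, 11.0]
eef_rot: [3.141, -0.001, -2.748]
wrist_force: [-4.0, 0.5, 4.7]
finger_gap: 23.8
finger_force: 30.0
```

>>> servo_tool(motion=[[[0, 0, 0, 0, 0, 0, 0.4], [0, 0, 0, 0, 0, 0, 0.4], [0, 0, 0, 0, 0, 0, 0.4], [0, 0, 0.06, 0, 0, 0, 0.4], [0, 0, 0.14, 0, 0, 0, 0.4], [0, 0, 0.24, 0, 0, 0, 0.4], [0, 0, 0.34, 0, 0, 0, 0.4], [0, 0, 0.38, 0, 0, 0, 0.4], [0.03, -0.2, 0.38, 0, 0, -0.15, 0.4], [0.0656, -0.41, 0.38, 0, 0, -0.2626, 0.4]]])

```text
clock: 5.15
eef_pos: [427.7, 90.1, 201.6]
eef_rot: [3.142, 0.002, -3.05]
wrist_force: [-0.0, -0.9, -0.1]
finger_gap: 56.3
finger_force: 0.0
```

>>> servo_tool(motion=[[[0, 0, 0, 0, 0, 0, 0.4], [0, 0, 0, 0, 0, 0, 0.4]]])

```text
clock: 5.35
eef_pos: [427.8, 89.9, 200.9]
eef_rot: [3.141, 0.0, -3.049]
wrist_force: [0.4, 1.0, -0.2]
finger_gap: 56.4
finger_force: 0.0
```

```bash
python3 - <<'E'
from h import *
c,P=shot('scene'); np.save('s2.npy',P); im=c['frame'][130:290,180:340,::-1]; cv2.imwrite('pics/crop3.png',cv2.resize(im,(600,600),interpolation=cv2.INTER_CUBIC))
c,P=shot('top'); np.save('t2.npy',P); im=c['frame'][150:260,200:360,::-1]; cv2.imwrite('pics/crop3t.png',cv2.resize(im,(800,550),interpolation=cv2.INTER_CUBIC))
s=manip.read_state(); print(s['eef_pos'],s['eef_rot'],s['joints'])
E
```

```text
[427.54929693  91.29234488 200.75140848] [ 3.14147161e+00  2.84974147e-05 -3.04593905e+00] [ 1.26475935e-01  4.97989102e-02  1.82622459e+00  1.25933043e-04
  1.26553694e+00 -1.54001185e+00]
```

View pics/crop3.png

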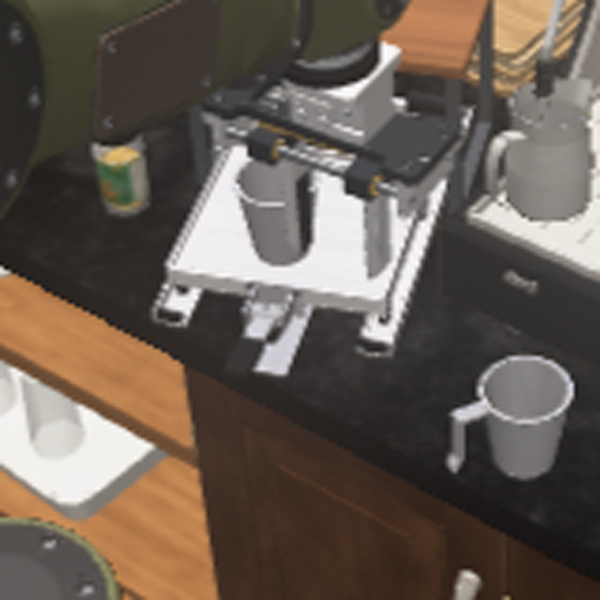

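View pics/crop3t.png

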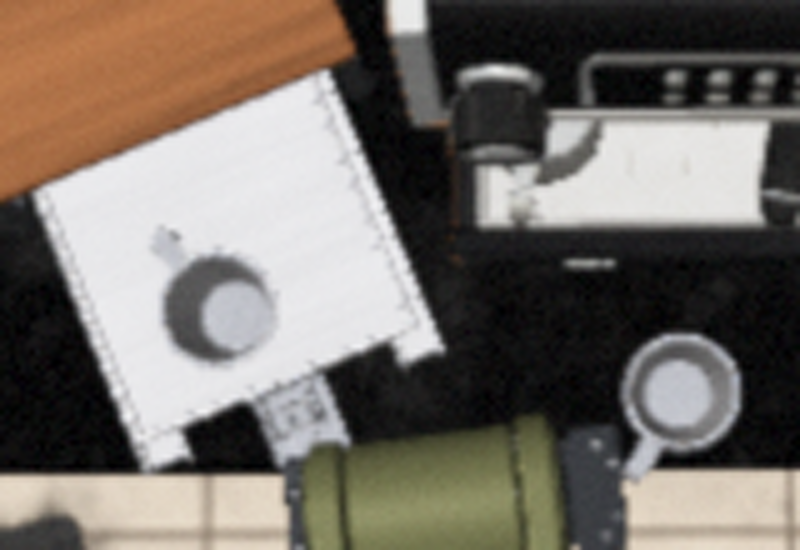

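The crop shows the lever lying flat at (255,350) and the tray staying out. The top crop shows the low beaker at (218,308) with its handle to the upper left at (165,240), and the spare at (682,390) with its handle at (640,460).

```bash
python3 - <<'E'
from h import *
from scipy.optimize import least_squares
T=np.load('t2.npy');S=np.load('s2.npy')
def fit(P,zr,c0):
    q=P.reshape(-1,3); q=q[np.isfinite(q).all(1)]; d=np.hypot(q[:,0]-c0[0],q[:,1]-c0[1])
    k=q[(q[:,2]>zr-4)&(q[:,2]<zr+5)&(d<75)]
    r=least_squares(lambda p:np.hypot(k[:,0]-p[0],k[:,1]-p[1])-35,c0,loss='soft_l1',f_scale=2).x
    dd=np.hypot(k[:,0]-r[0],k[:,1]-r[1]); 
    kk=q[(q[:,2]>zr-20)&(q[:,2]<zr+5)]; dh=np.hypot(kk[:,0]-r[0],kk[:,1]-r[1]); h=kk[(dh>44)&(dh<64)]
    m=h.mean(0)-[*r,0] if len(h) else [0,0,0]
    print(len(k),r.round(1),'res',np.median(abs(dd-35)).round(1),'handle',len(h),np.round(m,1),np.degrees(np.arctan2(m[1],m[0])).round(1))
O=np.load('riser.npy'); print('spot',O[:2]+(-78)*np.array([np.cos(O[2]),np.sin(O[2])]))
for P in(T,S): fit(P,80,(492,-38)); fit(P,124,(546,244))
for P in (T,S): # lever height
    q=P.reshape(-1,3); q=q[np.isfinite(q).all(1)]; k=q[np.hypot(q[:,0]-416.7,q[:,1]-190)<9]; print('grip z',len(k),np.median(k[:,2]) if len(k) else 0)
E
```

```text
spot [546.47875487 243.79728149]
101 [492.2 -38.1] res 1.4 handle 22 [-44.8  26.2  75.6] 149.7
118 [545.5 251.8] res 1.4 handle 23 [ 40.6  33.8 119.3] 39.8
146 [489.8 -38.2] res 1.9 handle 35 [-47.5  26.   74.5] 151.3
50 [542.8 250.9] res 1.6 handle 0 [0 0 0] 0.0
grip z 0 0
grip z 12 52.037305349848566
```

>>> servo_tool(motion=[[[0.015, -0.1, 0, 0, 0, -0.04, 0.5], [0.0346, -0.2072, 0, 0, 0, -0.09, 0.6], [0.0346, -0.2072, 0, 0, 0, -0.135, 0.6], [0.0346, -0.2072, 0, 0, 0, -0.185, 0.6], [0.0346, -0.2072, -0.05, 0, 0, -0.185, 0.6], [0.0346, -0.2072, -0.1, 0, 0, -0.185, 0.6], [0.0346, -0.2072, -0.14, 0, 0, -0.185, 0.6], [0.0346, -0.2072, -0.16, 0, 0, -0.185, 0.6], [0.0346, -0.2072, -0.16, 0, 0, -0.185, 0.6], [0.0346, -0.2072, -0.16, 0, 0, -0.185, 0.6]]])

```text
clock: 6.45
eef_pos: [445.4, -12.5, 121.5]
eef_rot: [3.141, 0.001, 2.655]
wrist_force: [-0.3, 0.2, -0.0]
finger_gap: 37.4
finger_force: 0.0
```

```bash
python3 - <<'E'
from h import *
c,P=shot('scene'); im=c['frame'][150:290,200:340,::-1]; cv2.imwrite('pics/crop4.png',cv2.resize(im,(600,600),interpolation=cv2.INTER_CUBIC))
q=P.reshape(-1,3); q=q[np.isfinite(q).all(1)]; 
for x,y in((416.7,190),(425,193),(451,204)): k=q[np.hypot(q[:,0]-x,q[:,1]-y)<9]; print('grip z',len(k),k[:,2].round().tolist())
s=manip.read_state(); print(s['eef_pos'],s['eef_rot'])
E
```

```text
grip z 16 [50.0, 52.0, 52.0, 52.0, 53.0, 51.0, 51.0, 55.0, 56.0, 52.0, 51.0, 53.0, 51.0, 52.0, 50.0, 52.0]
grip z 18 [54.0, 52.0, 51.0, 50.0, 53.0, 50.0, 50.0, 51.0, 48.0, 49.0, 50.0, 50.0, 52.0, 52.0, 51.0, 49.0, 51.0, 51.0]
grip z 33 [46.0, 47.0, 43.0, 44.0, 41.0, 46.0, 50.0, 46.0, 43.0, 44.0, 42.0, 46.0, 43.0, 45.0, 39.0, 7.0, 3.0, 7.0, 11.0, 5.0, 7.0, 7.0, 6.0, 1.0, 3.0, 4.0, 2.0, -2.0, -5.0, 2.0, -3.0, -22.0, -37.0]
[445.45861064 -12.70813188 121.6630696 ] [3.14113751e+00 1.22337137e-03 2.65516263e+00]
```

View pics/crop4.png

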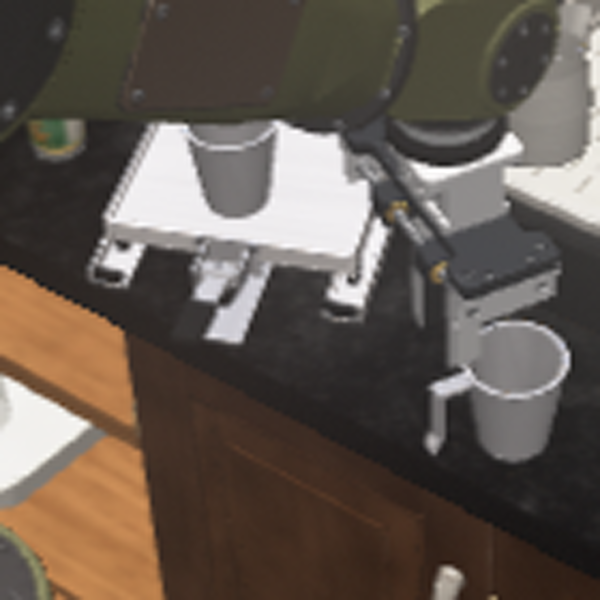

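The lever's black grip sits at about (195,315) in the crop, and depth puts its top at z≈51. That is only just past dead centre, not right down at about 33. The spare beaker at (520,390) is untouched. I press the lever down from above with closed fingers.

>>> servo_tool(motion=[[[-0.01, 0.09, 0, 0, 0, 0, 1], [-0.02, 0.18, 0, 0, 0, 0, 1], [-0.03, 0.27, 0, 0, 0, 0, 1], [-0.04, 0.36, 0, 0, 0, 0, 1], [-0.0484, 0.4106, 0, 0, 0, 0, 1], [-0.0484, 0.4106, 0, 0, 0, 0, 1], [-0.0484, 0.4106, -0.06, 0, 0, 0, 1], [-0.0484, 0.4106, -0.11, 0, 0, 0, 1], [-0.0484, 0.4106, -0.13, 0, 0, 0, 1], [-0.0484, 0.4106, -0.145, 0, 0, 0, 1]]])

```text
clock: 7.5
eef_pos: [421.0, 191.9, 48.4]
eef_rot: [-3.142, 0.0, 2.654]
wrist_force: [-5.3, -1.7, 10.5]
finger_gap: 0.7
finger_force: 4.4
```

>>> servo_tool(motion=[[[0, 0, -0.01, 0, 0, 0, 1], [0, 0, -0.018, 0, 0, 0, 1], [0, 0, -0.024, 0, 0, 0, 1], [0, 0, -0.028, 0, 0, 0, 1], [0, 0, -0.028, 0, 0, 0, 1]]])

```text
clock: 8.0
eef_pos: [421.3, 192.1, 35.3]
eef_rot: [3.141, 0.001, 2.654]
wrist_force: [-3.1, -1.6, 4.5]
finger_gap: 0.7
finger_force: 2.3
```

>>> servo_tool(motion=[[[0, 0, -0.003, 0, 0, 0, 1], [0, 0, -0.006, 0, 0, 0, 1], [0, 0, -0.009, 0, 0, 0, 1], [0, 0, -0.011, 0, 0, 0, 1], [0, 0, -0.011, 0, 0, 0, 1]]])

```text
clock: 8.5
eef_pos: [424.8, 193.5, 34.0]
eef_rot: [3.134, 0.007, 2.654]
wrist_force: [-5.1, -0.8, 48.7]
finger_gap: 0.3
finger_force: 24.5
```

The lever is on its stop: 49 N at z 34, as expected. Back to the spare handle.

>>> servo_tool(motion=[[[0, 0, 0.03, 0, 0, 0, 1], [0, 0, 0.1, 0, 0, 0, 1], [0, 0, 0.184, 0, 0, 0, 0.6], [0.01, -0.1, 0.184, 0, 0, 0, 0.6], [0.02, -0.19, 0.184, 0, 0, 0, 0.6], [0.03, -0.28, 0.184, 0, 0, 0, 0.6], [0.04, -0.36, 0.184, 0, 0, 0, 0.6], [0.0484, -0.4106, 0.184, 0, 0, 0, 0.6], [0.0484, -0.4106, 0.184, 0, 0, 0, 0.6], [0.0484, -0.4106, 0.184, 0, 0, 0, 0.6]]])

```text
clock: 9.5
eef_pos: [445.2, -13.4, 121.5]
eef_rot: [3.141, 0.001, 2.653]
wrist_force: [0.1, 0.6, 0.8]
finger_gap: 37.8
finger_force: 0.0
```

```bash
python3 - <<'E'
from h import *
c,P=shot('scene'); q=P.reshape(-1,3); q=q[np.isfinite(q).all(1)]; 
for x,y in((416.7,190),): k=q[np.hypot(q[:,0]-x,q[:,1]-y)<9]; print('grip z',len(k),k[:,2].round().tolist())
O=np.load('riser.npy'); e=np.array([np.cos(O[2]),np.sin(O[2])]); d=(q[:,:2]-O[:2])@e; l=(q[:,:2]-O[:2])@[-e[1],e[0]]
m=(q[:,2]>38)&(q[:,2]<50)&(abs(l)>35)&(abs(l)<90)&(d>-170)&(d<0); print('tray front', np.percentile(d[m],[0,.5,2,5]))
s=manip.read_state(); print(s['eef_pos'],s['eef_rot'])
E
```

```text
grip z 22 [37.0, 41.0, 35.0, 35.0, 34.0, 33.0, 38.0, 35.0, 37.0, 34.0, 33.0, 32.0, 34.0, 35.0, 31.0, 39.0, 37.0, 36.0, 33.0, 34.0, 35.0, 30.0]
tray front [-130.37887012 -129.59481003 -128.43769135 -126.52263568]
[445.09286493 -12.7351355  121.31056448] [3.14112552e+00 7.85660904e-04 2.65400439e+00]
```

>>> servo_tool(motion=[[[0, 0, -0.05, 0, 0, 0, 0.6], [0, 0, -0.1, 0, 0, 0, 0.6], [0, 0, -0.125, 0, 0, 0, 0.6], [0, 0, -0.1354, 0, 0, 0, 0.6], [0, 0, -0.1354, 0, 0, 0, 0.8], [0, 0, -0.1354, 0, 0, 0, 1], [0, 0, -0.1354, 0, 0, 0, 1], [0, 0, -0.1354, 0, 0, 0, 1]]], newtons=60)

```text
clock: 10.35
eef_pos: [445.3, -13.0, 53.7]
eef_rot: [3.141, 0.001, 2.654]
wrist_force: [-1.2, 1.0, 4.4]
finger_gap: 13.1
finger_force: 60.0
```

>>> servo_tool(motion=[[[0, 0, 0.01, 0, 0, 0, 1], [0, 0, 0.03, 0, 0, 0, 1], [0, 0, 0.07, 0, 0, 0, 1], [0, 0, 0.13, 0, 0, 0, 1], [0, 0, 0.2, 0, 0, 0, 1], [0, 0, 0.28, 0, 0, 0, 1], [0, 0, 0.28, 0, 0, 0, 1]]])

```text
clock: 11.05
eef_pos: [446.7, -13.2, 198.4]
eef_rot: [3.139, 0.008, 2.654]
wrist_force: [0.0, -0.7, -2.5]
finger_gap: 13.1
finger_force: 60.0
```

```bash
python3 - <<'E'
from h import *
c,P=shot('scene','scene5.png')
s=manip.read_state(); print(s['eef_pos'],s['eef_rot'],s['wrist_force'],s['finger_gap'])
q=P[130:260,270:360].reshape(-1,3); q=q[np.isfinite(q).all(1)]
k=q[(q[:,2]>215)&(q[:,2]<290)&(np.hypot(q[:,0]-491,q[:,1]+38)<45)]
r=k[k[:,2]>np.percentile(k[:,2],60)]
# fit rim plane from upper band per azimuth sector
a=np.arctan2(k[:,1]+38,k[:,0]-491)
top=[k[(a>t)&(a<t+.4)] for t in np.arange(-3.1,3.1,.4)]
top=np.array([np.append(t[np.argsort(t[:,2])[-3:]].mean(0),len(t)) for t in top if len(t)>6]); print(top.round())
E
```

```text
[445.6951773  -13.11527369 195.49620837] [3.13988728 0.00435143 2.65426313] [-0.05674389 -0.44559994 -2.84890244] 13.426588740982043
[[457. -47. 229.  14.]
 [463. -56. 228.  17.]
 [472. -68. 226.  16.]
 [487. -74. 227.  10.]
 [501. -74. 227.   8.]
 [512. -67. 228.   9.]
 [522. -57. 228.  12.]
 [454. -35. 226.   7.]]
```

View pics/scene5.png

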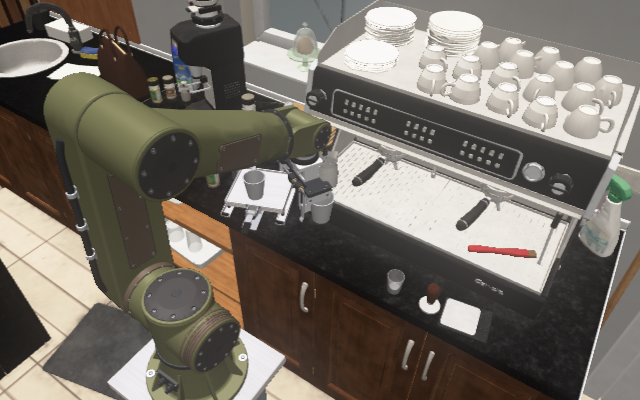

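Spare beaker held level above its place at (321,205), with the low beaker on the tray at (254,183). Carrying it over, turned 22° so the handles are 90° apart.

>>> servo_tool(motion=[[[0.01, 0.04, 0.02, 0, 0, -0.02, 1], [0.03, 0.11, 0.03, 0, 0, -0.05, 1], [0.05, 0.19, 0.03, 0, 0, -0.08, 1], [0.07, 0.27, 0.03, 0, 0, -0.11, 1], [0.09, 0.35, 0.03, 0, 0, -0.1222, 1], [0.105, 0.43, 0.03, 0, 0, -0.1222, 1], [0.12, 0.51, 0.03, 0, 0, -0.1222, 1], [0.13, 0.57, 0.03, 0, 0, -0.1222, 1], [0.1322, 0.6, 0.03, 0, 0, -0.1222, 1], [0.1322, 0.6098, 0.03, 0, 0, -0.1222, 1]]])

```text
clock: 12.1
eef_pos: [510.5, 292.6, 206.7]
eef_rot: [-3.139, -0.001, 2.272]
wrist_force: [0.4, -0.1, -2.6]
finger_gap: 13.3
finger_force: 60.0
```

>>> servo_tool(motion=[[[0, 0, 0, 0, 0, 0, 1], [0, 0, 0, 0, 0, 0, 1], [0, 0, 0, 0, 0, 0, 1]]])

```text
clock: 12.4
eef_pos: [511.2, 290.8, 208.2]
eef_rot: [3.141, 0.0, 2.269]
wrist_force: [0.4, -0.2, -2.5]
finger_gap: 13.3
finger_force: 60.0
```

```bash
cat > rims.py <<'E'
from h import *
from scipy.optimize import least_squares
import sys
out=sys.argv[1]; zs=[float(x) for x in sys.argv[2:]]
s=manip.read_state(); print(s['clock'],s['eef_pos'].round(1),s['eef_rot'].round(3),s['wrist_force'].round(1),s['finger_gap'])
for n in('scene','top'):
    c,P=shot(n)
    x0,x1,y0,y1=(200,320,120,240) if n=='scene' else (200,300,160,260)
    cv2.imwrite('pics/%s_%s.png'%(out,n),cv2.resize(c['frame'][y0:y1,x0:x1,::-1],(600,600),interpolation=cv2.INTER_CUBIC))
    q=P.reshape(-1,3); q=q[np.isfinite(q).all(1)]
    for z in zs:
        k=q[(abs(q[:,2]-z)<5)&(np.hypot(q[:,0]-544.5,q[:,1]-251.5)<42)]
        if len(k)<8: print(n,z,len(k)); continue
        r=least_squares(lambda p:np.hypot(k[:,0]-p[0],k[:,1]-p[1])-35,(544.5,251.5),loss='soft_l1',f_scale=2).x
        print(n,z,len(k),r.round(1),np.median(abs(np.hypot(*(k[:,:2]-r).T)-35)).round(1))
E
python3 rims.py c6 235 124; cd pics; python3 -c "
import cv2;a=cv2.imread('c6_scene.png');b=cv2.imread('c6_top.png');cv2.imwrite('c6.png',cv2.resize(cv2.hconcat([a,b]),(800,400)))"
```

```text
12.4 [511.2 290.8 208.2] [3.141 0.    2.269] [ 0.4 -0.2 -2.5] 13.345818468469167
scene 235.0 119 [543.9 248.5] 1.8
scene 124.0 74 [545.6 252.2] 1.4
top 235.0 87 [546.1 248.8] 1.2
top 124.0 40 [548.2 252.6] 1.1
```

View pics/c6.png

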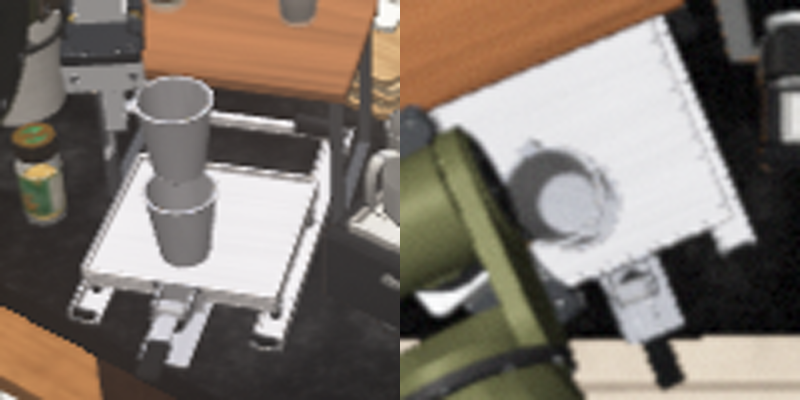

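The left half shows the spare directly above the low beaker, (175,105) over (180,200). The fitted rims differ by about (2, 3.5) mm, which I correct while lowering.

>>> servo_tool(motion=[[[0.003, 0.007, 0, 0, 0, 0, 1], [0.003, 0.007, -0.02, 0, 0, 0, 1], [0.003, 0.007, -0.04, 0, 0, 0, 1], [0.003, 0.007, -0.06, 0, 0, 0, 1], [0.003, 0.007, -0.08, 0, 0, 0, 1], [0.003, 0.007, -0.1, 0, 0, 0, 1], [0.003, 0.007, -0.115, 0, 0, 0, 1], [0.003, 0.007, -0.127, 0, 0, 0, 1], [0.003, 0.007, -0.136, 0, 0, 0, 1], [0.003, 0.007, -0.136, 0, 0, 0, 1]]])

```text
clock: 13.5
eef_pos: [512.4, 295.3, 139.5]
eef_rot: [-3.141, -0.0, 2.27]
wrist_force: [1.1, -0.5, -2.2]
finger_gap: 13.5
finger_force: 60.0
```

>>> servo_tool(motion=[[[0, 0, -0.002, 0, 0, 0, 1], [0, 0, -0.004, 0, 0, 0, 1], [0, 0, -0.006, 0, 0, 0, 1], [0, 0, -0.006, 0, 0, 0, 1]]])

```text
clock: 13.9
eef_pos: [512.6, 295.4, 137.1]
eef_rot: [3.141, 0.0, 2.27]
wrist_force: [0.0, 0.0, -2.0]
finger_gap: 13.0
finger_force: 60.0
```

>>> servo_tool(motion=[[[0, 0, -0.002, 0, 0, 0, 1], [0, 0, -0.004, 0, 0, 0, 1], [0, 0, -0.006, 0, 0, 0, 1], [0, 0, -0.006, 0, 0, 0, 1]]])

```text
clock: 14.3
eef_pos: [512.5, 295.3, 133.9]
eef_rot: [-3.141, 0.0, 2.27]
wrist_force: [0.9, -0.2, -1.8]
finger_gap: 13.1
finger_force: 60.0
```

>>> servo_tool(motion=[[[0, 0, -0.002, 0, 0, 0, 1], [0, 0, -0.004, 0, 0, 0, 1], [0, 0, -0.004, 0, 0, 0, 1]]])

```text
clock: 14.6
eef_pos: [512.5, 295.4, 131.9]
eef_rot: [-3.141, 0.0, 2.27]
wrist_force: [-0.2, -0.3, -1.7]
finger_gap: 13.5
finger_force: 60.0
```

>>> servo_tool(motion=[[[0, 0, -0.002, 0, 0, 0, 1], [0, 0, -0.004, 0, 0, 0, 1], [0, 0, -0.004, 0, 0, 0, 1]]])

```text
clock: 14.9
eef_pos: [512.5, 295.4, 129.9]
eef_rot: [-3.141, 0.0, 2.27]
wrist_force: [0.4, -0.3, -1.5]
finger_gap: 13.1
finger_force: 60.0
```

>>> servo_tool(motion=[[[0, 0, -0.002, 0, 0, 0, 1], [0, 0, -0.004, 0, 0, 0, 1], [0, 0, -0.004, 0, 0, 0, 1]]])

```text
clock: 15.2
eef_pos: [512.7, 295.3, 128.2]
eef_rot: [3.141, 0.0, 2.27]
wrist_force: [0.4, -2.1, 0.9]
finger_gap: 13.0
finger_force: 60.0
```

>>> servo_tool(motion=[[[0, 0, -0.002, 0, 0, 0, 1], [0, 0, -0.002, 0, 0, 0, 1]]])

```text
clock: 15.4
eef_pos: [512.8, 295.4, 127.5]
eef_rot: [3.141, 0.0, 2.27]
wrist_force: [0.6, -2.4, 5.4]
finger_gap: 13.4
finger_force: 60.0
```

>>> servo_tool(motion=[[[0, 0, 0, 0, 0, 0, 0.8], [0, 0, 0, 0, 0, 0, 0.7], [0, 0, 0, 0, 0, 0, 0.6], [0, 0, 0.02, 0, 0, 0, 0.6], [0, 0, 0.06, 0, 0, 0, 0.6], [0, 0, 0.12, 0, 0, 0, 0.6], [0, 0, 0.18, 0, 0, 0, 0.6], [-0.06, 0.02, 0.18, 0, 0, 0, 0.6], [-0.14, 0.02, 0.18, 0, 0, 0, 0.6], [-0.2, -0.03, 0.18, 0, 0, 0, 0.6]]])

```text
clock: 16.4
eef_pos: [410.7, 281.5, 217.5]
eef_rot: [3.141, -0.0, 2.273]
wrist_force: [-0.4, -0.4, 0.8]
finger_gap: 37.7
finger_force: 0.0
```

```bash
python3 rims.py c7 155 124; cd pics; python3 -c "
import cv2;a=cv2.imread('c7_scene.png');b=cv2.imread('c7_top.png');cv2.imwrite('c7.png',cv2.resize(cv2.hconcat([a,b]),(800,400)))"
```

```text
16.4 [410.7 281.5 217.5] [ 3.141 -0.     2.273] [-0.4 -0.4  0.8] 37.696200429195954
scene 155.0 113 [545.  253.3] 1.7
scene 124.0 111 [545.7 252.6] 3.3
top 155.0 112 [547.6 253.3] 1.3
top 124.0 63 [547.6 250.3] 2.7
```

View pics/c7.png

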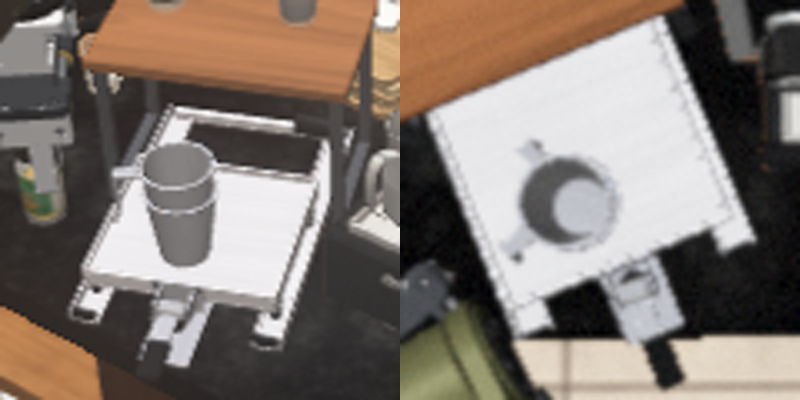

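Nested, upright, rims about 31 mm apart, handles about 90° apart ((535,155) and (515,245) in the right half); lever down at (665,355). Now to the lever.

>>> servo_tool(motion=[[[0.005, -0.06, 0, 0, 0, 0.045, 0.5], [0.0104, -0.12, 0, 0, 0, 0.09, 0.5], [0.0104, -0.182, 0, 0, 0, 0.135, 0.5], [0.0104, -0.182, 0, 0, 0, 0.18, 0.5], [0.0104, -0.182, 0, 0, 0, 0.227, 0.5], [0.0104, -0.182, -0.05, 0, 0, 0.273, 0.5], [0.0104, -0.182, -0.1, 0, 0, 0.32, 0.5], [0.0104, -0.182, -0.15, 0, 0, 0.366, 0.5], [0.0104, -0.182, -0.2, 0, 0, 0.4027, 0.5], [0.0104, -0.182, -0.25, 0, 0, 0.4027, 0.5]]])

```text
clock: 17.5
eef_pos: [418.5, 189.6, 91.7]
eef_rot: [3.142, 0.001, -2.744]
wrist_force: [0.4, 0.0, -0.3]
finger_gap: 47.4
finger_force: 0.0
```

>>> servo_tool(motion=[[[0, 0, 0, 0, 0, 0, 0.5], [0, 0, 0, 0, 0, 0, 0.5]]])

```text
clock: 17.7
eef_pos: [418.4, 189.6, 93.0]
eef_rot: [3.142, 0.0, -2.748]
wrist_force: [0.8, -0.7, 0.4]
finger_gap: 46.8
finger_force: 0.0
```

>>> servo_tool(motion=[[[-0.0036, 0.0026, -0.05, 0, 0, 0, 0.5], [-0.0036, 0.0026, -0.1, 0, 0, 0, 0.5], [-0.0036, 0.0026, -0.14, 0, 0, 0, 0.5], [-0.0036, 0.0026, -0.156, 0, 0, 0, 0.5], [-0.0036, 0.0026, -0.156, 0, 0, 0, 0.7], [-0.0036, 0.0026, -0.156, 0, 0, 0, 1], [-0.0036, 0.0026, -0.156, 0, 0, 0, 1], [-0.0036, 0.0026, -0.156, 0, 0, 0, 1]]], newtons=60)

```text
clock: 18.5
eef_pos: [416.5, 191.3, 15.1]
eef_rot: [3.141, 0.002, -2.748]
wrist_force: [-2.1, 2.5, 5.0]
finger_gap: 23.4
finger_force: 60.0
```

>>> servo_tool(motion=[[[-0.0009, -0.0004, 0.0158, 0, 0, 0, 1], [0.0009, 0.0004, 0.0384, 0, 0, 0, 1], [0.0063, 0.0026, 0.0604, 0, 0, 0, 1], [0.0151, 0.0063, 0.0808, 0, 0, 0, 1], [0.0272, 0.0113, 0.0994, 0, 0, 0, 1], [0.0419, 0.0174, 0.1154, 0, 0, 0, 1], [0.0591, 0.0245, 0.1284, 0, 0, 0, 1], [0.0683, 0.0284, 0.1336, 0, 0, 0, 1], [0.0739, 0.0307, 0.1364, 0, 0, 0, 1], [0.0739, 0.0307, 0.1364, 0, 0, 0, 1]]])

```text
clock: 19.5
eef_pos: [452.6, 206.2, 82.9]
eef_rot: [3.141, -0.001, -2.748]
wrist_force: [-7.8, 0.6, 7.7]
finger_gap: 23.1
finger_force: 60.0
```

```bash
cat > tr.py <<'E'
from h import *
s=manip.read_state(); print(s['clock'],s['eef_pos'].round(1),s['wrist_force'].round(1),s['finger_gap'])
O=np.load('riser.npy'); e=np.array([np.cos(O[2]),np.sin(O[2])])
c,P=shot('scene'); q=P.reshape(-1,3); q=q[np.isfinite(q).all(1)]
d=(q[:,:2]-O[:2])@e; l=(q[:,:2]-O[:2])@[-e[1],e[0]]
m=(q[:,2]>38)&(q[:,2]<50)&(abs(l)>35)&(abs(l)<90)&(d>-170)&(d<20); f=np.percentile(d[m],.5); print('tray front',f)
for z in range(20,130,10):
    m=(abs(l)<14)&(d>f-110)&(d<f-28)&(abs(q[:,2]-z)<5)
    if m.sum()>2: print('lever z',z,m.sum(),'ahead of hinge',np.median(d[m])-f+24)
x0,x1,y0,y1=200,320,110,230
cv2.imwrite('pics/last.png',cv2.resize(c['frame'][y0:y1,x0:x1,::-1],(600,600),interpolation=cv2.INTER_CUBIC))
E
python3 tr.py
```

```text
19.5 [452.6 206.2  82.9] [-7.8  0.6  7.7] 23.055113898232584
tray front -99.6695182567528
lever z 20 24 ahead of hinge -16.05802624826974
lever z 30 11 ahead of hinge -9.065169935015447
lever z 40 4 ahead of hinge -6.56519148963109
lever z 50 3 ahead of hinge -6.640962516632882
lever z 90 22 ahead of hinge -60.95328720191874
lever z 100 17 ahead of hinge -61.416134667563725
lever z 110 10 ahead of hinge -59.33992268697908
lever z 120 5 ahead of hinge -63.29970955166145
```

>>> servo_tool(motion=[[[0, 0, 0, 0, 0, 0, 0.5], [0, 0, 0, 0, 0, 0, 0.5], [0, 0, 0, 0, 0, 0, 0.5], [-0.02, -0.01, 0, 0, 0, 0, 0.5], [-0.06, -0.025, 0.04, 0, 0, 0, 0.5], [-0.1, -0.04, 0.1, 0, 0, 0, 0.5], [-0.1, -0.04, 0.18, 0, 0, 0, 0.5], [-0.1, -0.04, 0.22, 0, 0, 0, 0.5], [-0.1, -0.04, 0.22, 0, 0, 0, 0.5], [-0.1, -0.04, 0.22, 0, 0, 0, 0.5]]])

```text
clock: 20.55
eef_pos: [402.8, 185.9, 191.7]
eef_rot: [-3.141, -0.0, -2.748]
wrist_force: [0.0, 0.7, -0.0]
finger_gap: 47.0
finger_force: 0.0
```

>>> servo_tool(motion=[[[0, 0.1, 0, 0, 0, 0, 0.5], [0, 0.2, 0, 0, 0, 0, 0.5], [0, 0.2, 0, 0, 0, 0, 0.5], [0, 0.2, 0, 0, 0, 0, 0.5], [0, 0.2, 0, 0, 0, 0, 0.5], [0, 0.2, 0, 0, 0, 0, 0.5], [0, 0.2, 0, 0, 0, 0, 0.5], [0, 0.2, 0, 0, 0, 0, 0.5], [0, 0.2, 0, 0, 0, 0, 0.5], [0, 0.2, 0, 0, 0, 0, 0.5]]])

```text
clock: 21.55
eef_pos: [402.9, 285.9, 192.3]
eef_rot: [3.142, 0.0, -2.748]
wrist_force: [0.0, -0.4, -0.2]
finger_gap: 47.0
finger_force: 0.0
```

```bash
python3 tr.py
```

```text
21.55 [402.9 285.9 192.3] [ 0.  -0.4 -0.2] 47.04402796006773
tray front -15.690299063870434
lever z 20 23 ahead of hinge -15.268834045872175
lever z 30 12 ahead of hinge -9.385525737250568
lever z 40 6 ahead of hinge -5.90067117249307
lever z 50 3 ahead of hinge -7.812928603632393
lever z 70 3 ahead of hinge -26.933932434996002
lever z 80 7 ahead of hinge -38.27895852404695
lever z 90 5 ahead of hinge -45.786346066257465
lever z 100 20 ahead of hinge -49.63214025543192
lever z 110 5 ahead of hinge -50.47210491656202
```

View pics/last.png

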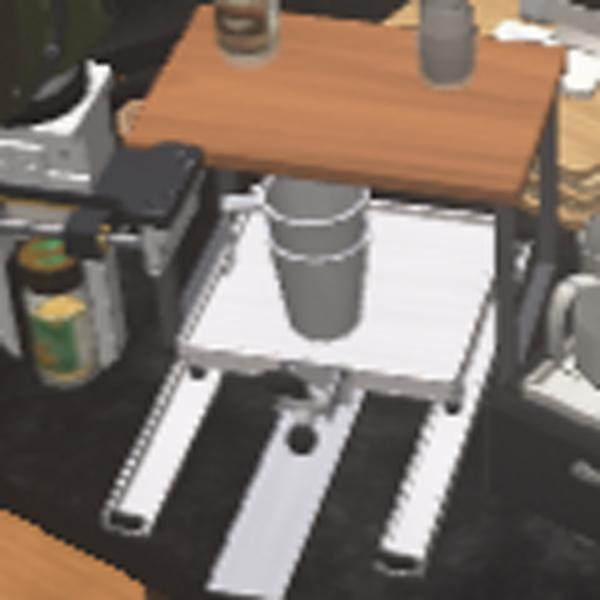

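The tray, with both beakers standing on it at (320,255), is running home with the lever up. I wait a little.

>>> servo_tool(motion=[[[-0.08, 0, 0.05, 0, 0, 0, 0.5], [-0.1, 0, 0.05, 0, 0, 0, 0.5], [-0.1, 0, 0.05, 0, 0, 0, 0.5], [-0.1, 0, 0.05, 0, 0, 0, 0.5], [-0.1, 0, 0.05, 0, 0, 0, 0.5], [-0.1, 0, 0.05, 0, 0, 0, 0.5], [-0.1, 0, 0.05, 0, 0, 0, 0.5], [-0.1, 0, 0.05, 0, 0, 0, 0.5], [-0.1, 0, 0.05, 0, 0, 0, 0.5], [-0.1, 0, 0.05, 0, 0, 0, 0.5]]])

```text
clock: 22.6
eef_pos: [352.9, 286.0, 217.2]
eef_rot: [-3.142, -0.0, -2.748]
wrist_force: [0.5, 0.4, 1.0]
finger_gap: 46.8
finger_force: 0.0
```

```bash
python3 tr.py; python3 - <<'E'
from h import *
P0=np.load('scene1.npy'); c,P=shot('scene')
O=np.load('riser.npy'); e=np.array([np.cos(O[2]),np.sin(O[2])])
for n,A in(('start',P0),('now',P)):
    q=A.reshape(-1,3); q=q[np.isfinite(q).all(1)]; d=(q[:,:2]-O[:2])@e; l=(q[:,:2]-O[:2])@[-e[1],e[0]]
    m=(q[:,2]>38)&(q[:,2]<50)&(abs(l)>35)&(abs(l)<90)&(d>-170)&(d<40); print(n,np.percentile(d[m],[.5,2,5]))
E
```

```text
22.6 [352.9 286.  217.2] [0.5 0.4 1. ] 46.754356374607795
tray front -5.319140107265853
lever z 20 25 ahead of hinge -13.892018406634442
lever z 30 9 ahead of hinge -8.35130079124059
lever z 40 9 ahead of hinge -6.890827985360062
lever z 50 3 ahead of hinge -8.040208457676876
lever z 80 8 ahead of hinge -33.90140688125588
lever z 90 3 ahead of hinge -41.392568925187646
lever z 100 18 ahead of hinge -49.95367914589279
lever z 110 8 ahead of hinge -48.50536624549963
start [-4.56728443 -3.63874167 -1.6787637 ]
now [-2.68577096 -2.56518774 -1.62968147]
```

View pics/last.png

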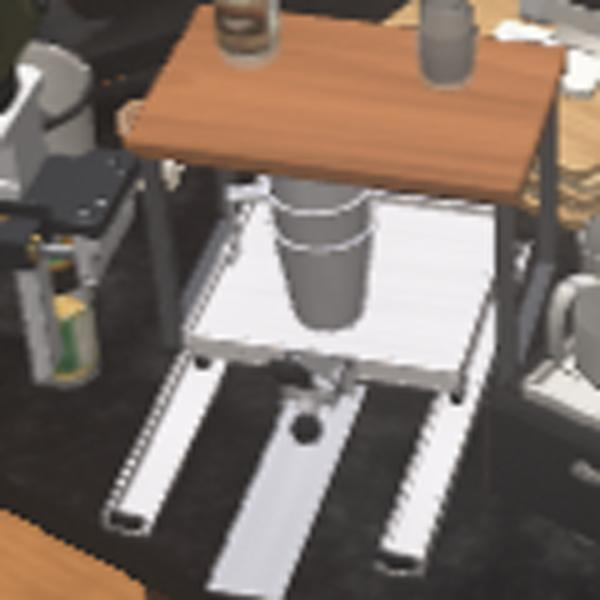

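The tray is home with the stack standing at (325,255), but the grip at (292,372) looks lower than at the start, so I compare lever points with the first picture.

```bash
cat > lev.py <<'E'
from h import *
P0=np.load('scene1.npy'); c,P=shot('scene')
O=np.load('riser.npy'); e=np.array([np.cos(O[2]),np.sin(O[2])])
for n,A in(('start',P0),('now',P)):
    A=A[150:215,240:285]
    q=A.reshape(-1,3); q=q[np.isfinite(q).all(1)]; d=(q[:,:2]-O[:2])@e; l=(q[:,:2]-O[:2])@[-e[1],e[0]]
    m=(abs(l)<15)&(d<-30)&(d>-105)&(q[:,2]>48)&(q[:,2]<140); o=np.argsort(-q[m,2])
    print(n,m.sum(),np.c_[d[m],l[m],q[m,2]][o][::5].round().astype(int).tolist())
E
python3 lev.py; cp pics/scene1.png /tmp/
```

```text
start 74 [[-61, 2, 118], [-58, -4, 116], [-65, -6, 114], [-59, 6, 111], [-65, -2, 109], [-62, -1, 102], [-58, -3, 99], [-56, -12, 95], [-55, -12, 90], [-51, 7, 83], [-48, 4, 81], [-46, 9, 74], [-40, 4, 66], [-34, -7, 59], [-35, 3, 53]]
now 43 [[-86, -8, 107], [-79, -6, 104], [-77, -9, 103], [-82, 3, 101], [-77, -1, 97], [-72, -10, 95], [-72, -13, 87], [-65, 3, 78], [-39, -8, 54]]
```

The lever rests at about 51°, right at the release angle, not fully up. I nudge it up from the front with closed fingers.

>>> servo_tool(motion=[[[0.08, -0.03, 0, 0, 0, 0, 1], [0.16, -0.06, 0, 0, 0, 0, 1], [0.24, -0.1, 0, 0, 0, 0, 1], [0.2994, -0.1186, 0, 0, 0, 0, 1], [0.2994, -0.1186, -0.08, 0, 0, 0, 1], [0.2994, -0.1186, -0.16, 0, 0, 0, 1], [0.2994, -0.1186, -0.23, 0, 0, 0, 1], [0.2994, -0.1186, -0.254, 0, 0, 0, 1], [0.2994, -0.1186, -0.254, 0, 0, 0, 1], [0.2994, -0.1186, -0.254, 0, 0, 0, 1]]])

```text
clock: 23.75
eef_pos: [503.4, 227.1, 91.9]
eef_rot: [-3.141, 0.002, -2.748]
wrist_force: [0.4, 1.0, 0.4]
finger_gap: 0.5
finger_force: 0.0
```

>>> servo_tool(motion=[[[0.0185, 0.0077, 0, 0, 0, 0, 1], [0.037, 0.0153, 0, 0, 0, 0, 1], [0.0554, 0.023, 0, 0, 0, 0, 1], [0.0702, 0.0291, 0, 0, 0, 0, 1], [0.0812, 0.0337, 0, 0, 0, 0, 1], [0.0886, 0.0368, 0, 0, 0, 0, 1], [0.0886, 0.0368, 0, 0, 0, 0, 1]]])

```text
clock: 24.45
eef_pos: [547.3, 245.3, 90.2]
eef_rot: [-3.142, 0.0, -2.748]
wrist_force: [0.6, -0.4, -0.1]
finger_gap: 0.5
finger_force: 0.0
```

>>> servo_tool(motion=[[[0.0055, 0.0023, 0, 0, 0, 0, 1], [0.0092, 0.0038, 0, 0, 0, 0, 1], [0.0092, 0.0038, 0, 0, 0, 0, 1]]])

```text
clock: 24.75
eef_pos: [550.1, 246.5, 90.1]
eef_rot: [3.142, -0.004, -2.748]
wrist_force: [-14.0, -6.3, 7.8]
finger_gap: 0.4
finger_force: 7.4
```

```bash
python3 lev.py
```

```text
start 74 [[-61, 2, 118], [-58, -4, 116], [-65, -6, 114], [-59, 6, 111], [-65, -2, 109], [-62, -1, 102], [-58, -3, 99], [-56, -12, 95], [-55, -12, 90], [-51, 7, 83], [-48, 4, 81], [-46, 9, 74], [-40, 4, 66], [-34, -7, 59], [-35, 3, 53]]
now 118 [[-85, -13, 139], [-82, 11, 137], [-85, -3, 134], [-75, -13, 132], [-81, -5, 131], [-86, 10, 128], [-78, 6, 126], [-83, -2, 123], [-81, 2, 121], [-80, 9, 120], [-85, 1, 116], [-69, -10, 114], [-81, 6, 112], [-69, -10, 110], [-82, -10, 108], [-81, -7, 106], [-82, 10, 104], [-81, 1, 100], [-85, -1, 100], [-48, -10, 96], [-52, -7, 86], [-46, -8, 77], [-39, -6, 62], [-37, 3, 54]]
```

Firm contact (15 N) just where full-up is expected. I back off and check.

>>> servo_tool(motion=[[[-0.03, -0.0125, 0, 0, 0, 0, 1], [-0.1, -0.04, 0, 0, 0, 0, 1], [-0.18, -0.07, 0.05, 0, 0, 0, 1], [-0.26, -0.04, 0.14, 0, 0, 0, 0.5], [-0.34, 0.02, 0.22, 0, 0, 0, 0.5], [-0.4, 0.08, 0.25, 0, 0, 0, 0.5], [-0.4, 0.08, 0.25, 0, 0, 0, 0.5], [-0.4, 0.08, 0.25, 0, 0, 0, 0.5]]])

```text
clock: 25.6
eef_pos: [350.7, 288.5, 216.9]
eef_rot: [3.141, 0.003, -2.745]
wrist_force: [0.2, -0.0, -0.2]
finger_gap: 37.4
finger_force: 0.0
```

```bash
python3 lev.py; python3 tr.py | head -2; python3 - <<'E'
from h import *
c,P=shot('scene'); q=P.reshape(-1,3); q=q[np.isfinite(q).all(1)]
O=np.load('riser.npy'); e=np.array([np.cos(O[2]),np.sin(O[2])]); d=(q[:,:2]-O[:2])@e; l=(q[:,:2]-O[:2])@[-e[1],e[0]]
m=(q[:,2]>145)&(q[:,2]<165)&(d>0)&(d<100)&(abs(l)<60); print('stack rim',m.sum(),np.percentile(q[m,2],[50,90,98]),d[m].min(),l[m].min(),l[m].max())
E
```

```text
start 74 [[-61, 2, 118], [-58, -4, 116], [-65, -6, 114], [-59, 6, 111], [-65, -2, 109], [-62, -1, 102], [-58, -3, 99], [-56, -12, 95], [-55, -12, 90], [-51, 7, 83], [-48, 4, 81], [-46, 9, 74], [-40, 4, 66], [-34, -7, 59], [-35, 3, 53]]
now 73 [[-66, 7, 117], [-57, -4, 115], [-60, -4, 114], [-60, -11, 111], [-62, -12, 109], [-59, 7, 103], [-56, -6, 98], [-57, 1, 94], [-52, 10, 88], [-51, 3, 84], [-39, -10, 76], [-46, -5, 72], [-39, 5, 65], [-35, 3, 57], [-34, -4, 53]]
25.65 [351.3 287.6 215.7] [0.5 0.2 0.4] 41.15632490705794
tray front -3.4262923487904575
stack rim 86 [150.86234817 157.10239569 159.55915271] 11.458156935448871 -26.95279691129406 59.134646201741525
```

The lever is fully up as at the start, the tray is home and the stack is standing. Handing in.

```bash
python3 -c "
from cell import manip
print(manip.sign_off())"
```

```text
the job is handed in; nothing more can be done
None
```

The job is handed in at about 26 s: the tray was pulled fully out and locked, the spare beaker nested upright with its handle about 90° from the other, and the tray ran home with both beakers on it. The lever took two extra nudges: one to press it right down, and one to lift it from about 51° to fully up after the tray had already run home.

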